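# Load an empty reel onto the spindle stand

### The arm

A 6-joint arm with a two-finger parallel gripper is mounted at the origin on the work surface. World frame = base frame: x ahead of the robot, y to its left, z up, the work surface at z = 0. Lengths are in mm, angles in degrees, forces in N, time in s.
With the tool pointing down it reaches from about 250 to 850 mm from the base axis. Payload 12.5 kg.
Tool frame: the origin (TCP) lies on the mounting face of the last link; the fingertips stand 186 mm ahead of it and the grasp point (between the pads) lies 167 mm ahead of it (grip_depth is the distance from the TCP to the grasp point, in mm); z points along the fingers, y is the line along which they close (so a half turn about z gives the same grasp; the last joint's range is limited). The gripper opens to 93 mm and grips with 3 to 60 N. Pads are 15 mm wide; open, the fingers measure 128 mm over their backs; the gripper's body (75 mm by 188 mm) begins 65 mm behind the grasp point.
Start: joints at [-74.691, 20.094, 94.641, -0, 65.266, -4.847], TCP at [189.542, -516.294, 404.733] pointing down, gripper open.
Joint ranges: [-157.81, 157.81], [-45, 120.19], [0.68, 151.7], [-89.99, 269.99], [4.06, 180], [-164.3, 164.3]. Speed limits (degrees/s): [127.2, 127.2, 159.86, 180, 180, 180].

### API

Orientations are given as a 3x3 rotation matrix whose columns are the frame's x, y, z axes.
In Python, from workcell import movep, line_to, goto_joints, command_gripper, sleep, ik, observe, capture, Unreachable, finish_job, search_frame, tip_of, grip_depth gives the robot as it stands. Calls block until the motion is done:
- movep(position, orientation): joint-space move of the TCP to a pose.
- line_to(position, rate=150, orientation=None): straight line of the TCP; orientation=None keeps the orientation; rate is the mean speed in mm/s.
- goto_joints(angles): joint-space move.
- command_gripper(opening, squeeze=None): finger opening in mm; squeeze is the grip in N (None keeps the last); returns when the fingers have stopped.
- sleep(seconds).
- ik(position, orientation): joint angles nearest the present ones, or None.
- observe(): the state.
- capture(name): name is "scene" or "top" or "wrist"; returns a dict with "frame" (480x640x3 uint8, red, green, blue), "intrinsics" (3x3 intrinsics, pixels), "rvec" (rotation vector, rad) and "tvec" (3), from world to camera coordinates, as OpenCV has them; the wrist camera has in their place "hand_eye" (4x4, takes a point from camera to tool coordinates, whose origin is the TCP and whose axes are the flange's). Camera axes: x right, y down, z forward; pixel columns grow to the right and rows downward; lengths in mm; the calibration is good to about 2 mm. A picture is of the moment at which its call begins: read the wrist's pose just before it. There is no depth.
A pose or a line that the arm cannot do raises Unreachable and nothing moves.
- finish_job(): hands the job in; it is judged then, once.
Trained networks look in a picture, given as the dict that the camera call returned (one of the last four; its "shot" number tells which), for a name from the list of things; names that differ only in an ending like _2 or _b are one class to them, and where a whole thing is asked for, a point or a joint stands for the part that bears it (a point fixed in the world has none). Each returns a list of dicts, best first, with "score" (0 to 1); they miss things now and then, are a little off and sometimes report something else, mostly with a low value. They report only what shows in the picture. A call takes as long as a camera call.
- search_frame(picture, name): "extent" ([left, top, width, height] in pixels, round what is visible of it).
- tip_of(picture, name): "pixel" ([row, column] in pixels: a listed point, or the origin of a listed thing).
The state is a dict: "t": time; "qpos": joint angles; "qd": joint speeds; "joint_torque": joint torques, N m; "ee_pos": TCP position; "ee_rot": TCP orientation; "force": force on the tool from outside, world axes, zero at the start; "moment": the same for the moment, N m; "grip_width": finger opening in mm; "grip_force": force on a finger pad.
Only numpy, scipy, OpenCV 4.12 (cv2) and the standard library are available. Lean on these libraries where they do the work, as an engineer would, in place of code of your own. Each camera call takes 0.05 s, during which the arm holds its last target. There are 200 camera calls.

### The job

Load the empty reel that lies in the wooden cradle onto the stand: take the spindle out of the stand by its handle, thread it through the reel's bore, lift the reel on it without touching the reel with the fingers, and lay the spindle back, handle on the same side as before, fully down in both notches with the reel hanging freely between the two posts. Leave the other things on the bench where they are.

Things in the scene. Friction and masses are not known exactly. Their poses are not given: they have to be found in the camera images.
- stand: Fixed stand: dark base plate 130 x 60 x 8 mm, two aluminium posts 10 mm thick, 44 mm wide, 45 mm either side of the middle (80 mm clear between). Each has a notch open at its top, 14 mm wide, bottom 60 mm up, flared to 39 mm at the top (85 mm up). Origin under the base's centre, on the bench; x along the notch line, away from the robot, within 20 deg of straight ahead; left or right of the robot.
- stand_axis (a point): The point on the stand's notch line (seated spindle axis), midway between the posts, 65 mm above the bench.
- spindle: Loose 70 g rod: steel shaft 10 mm thick, round dark wooden handle 20 mm thick. Lies at first empty in both notches, level, axis 65 mm above the bench, handle towards the robot, origin midway between the posts. x along the axis from handle to free tip: handle from x = -107 to -62 mm, shaft from -62 to +68 mm. It can turn about its axis (y, z then turn).
- spindle_handle (a point): Middle of the spindle's handle, on its axis (84.5 mm from the origin towards the handle end). The place to grip.
- spindle_tip (a point): Free tip of the spindle's shaft, on its axis.
- reel: Empty reel, 40 to 80 g: two plywood flanges 70 mm in diameter, 5 mm thick, on a hollow core 32 mm thick; 50 mm long, open 22 mm bore right through. Lies on its side in the cradle, axis level 44 mm above the bench. Origin at its centre on the bore axis; x along the bore, away from the robot. Hangs on the shaft with its centre about 6 mm below the shaft's axis.
- cradle: Fixed low wooden rest under the reel: board 66 x 76 x 6 mm with two round battens 10 mm thick along x (tops 15 mm above the bench), ends open. Origin under its centre, on the bench; x along the reel's axis, away from the robot, within 20 deg of straight ahead. On the other side of the robot's middle line from the stand.
- tin: Flat closed steel tin, 48 mm in diameter, 24 mm high, between stand and cradle. Bystander; origin under its centre.
- screwdriver: Screwdriver with black handle, 150 mm long, lying near the middle line on the robot's side. Bystander.
- jar: Closed glass jar, 60 mm in diameter, 70 mm high, at the far left. Bystander; origin under its centre.
- glue: White plastic bottle, 38 mm in diameter, 110 mm high, beyond the stand and cradle. Bystander; origin under its centre.
- bobbin: Small solid wooden bobbin, 44 mm in diameter, 40 mm high, standing on end (not the reel to load). Bystander; origin under its centre.
- cup: Green glass cup, 68 mm in diameter, 80 mm high, at the far right. Bystander; origin under its centre.
- eraser: Dark rubber block, 45 x 22 x 14 mm. Bystander; origin under its centre.

How it is judged:
By the outcome, as a careful person would: the job done as asked, in the order asked, and still so for the second after the job is handed in, with the robot touching nothing.
It also fails if it takes over 64 s, if anything falls off the work surface, if the arm or the gripper's body presses on something with over 40 N, if the wrist force passes 120 N, or if a joint passes its speed limit or range.

## Working session

There is one attempt and no reset: what is moved stays moved. The work goes in short steps, each a Python script; the robot and the scene stay as the last script left them, time stands still between calls to the robot, and variables do not carry over. Pictures are saved under pics/ and viewed, at most 13 in all, crops included, and the job is handed in when it is done.

```bash
mkdir -p pics; ls
python3 - <<'E'
from workcell import *
import cv2
print(grip_depth, observe())
for c in ["scene","top"]:
    p=capture(c); cv2.imwrite(f"pics/{c}0.png",p["frame"][:,:,::-1])
    print(c,p["intrinsics"],p["rvec"],p["tvec"])
    for n in ["stand","stand_axis","spindle_handle","spindle_tip","spindle","reel","cradle","tin","glue","screwdriver","jar","cup","bobbin","eraser"]:
        print(n,[(d["pixel"],round(d["score"],2)) for d in tip_of(p,n)[:2]],[(d["extent"],round(d["score"],2)) for d in search_frame(p,n)[:1]])
E
```

```text
pics
workcell.py
167.3 {'t': 0.0, 'qpos': array([-7.46912463e+01,  2.01239165e+01,  9.46783901e+01, -2.31918426e-03,
        6.52658920e+01, -4.84763476e+00]), 'qd': array([-0.06099878,  0.02764937, -0.01305436, -0.07545186,  0.03169991,
       -0.07426514]), 'joint_torque': array([ 1.20916233e-03, -4.97323930e+01, -2.85256881e+01,  6.99479668e-02,
        2.57140602e-02, -7.52426354e-05]), 'ee_pos': array([ 189.50145166, -516.17505552,  404.1957732 ]), 'ee_rot': array([[ 9.38749747e-01,  3.44599463e-01, -3.49720049e-04],
       [ 3.44599634e-01, -9.38749059e-01,  1.13834755e-03],
       [ 6.39745869e-05, -1.18913688e-03, -9.99999291e-01]]), 'force': array([-0.51534905,  0.45891162,  0.09286865]), 'moment': array([-0.06270215,  0.01118622, -0.01849218]), 'grip_force': 0.0, 'grip_width': 92.93070143430651}
scene [[550.33212677   0.         325.63681669]
 [  0.         550.33212677 244.98858762]
 [  0.           0.           1.        ]] [ 0.70818931  2.47413927 -1.2695768 ] [ 514.39076467 -127.8451552  1490.85573576]
stand [([228.6, 270.3], 0.59), ([205.0, 267.2], 0.33)] [([241.1, 191
[... 1531 characters left out ...]
76)] [([408.6, 211.8, 21.6, 81.2], 0.97)]
reel [([241.4, 235.9], 0.9)] [([219.1, 224.0, 36.3, 31.6], 0.66)]
cradle [([243.6, 239.0], 0.83)] [([217.5, 226.6, 42.5, 34.3], 0.69)]
tin [([247.0, 326.0], 0.82)] [([317.1, 234.0, 18.8, 22.4], 0.93)]
glue [([183.1, 314.0], 0.52)] [([304.5, 163.7, 17.7, 26.6], 0.88)]
screwdriver [([309.1, 311.4], 0.87)] [([303.2, 280.8, 24.3, 65.8], 0.89)]
jar [([232.7, 145.1], 0.83), ([249.9, 488.3], 0.5)] [([125.5, 216.8, 32.2, 28.5], 0.84)]
cup [([249.1, 490.9], 0.91)] [([479.5, 229.3, 37.7, 32.5], 0.66)]
bobbin [([180.6, 390.7], 0.63)] [([408.5, 210.6, 20.4, 79.8], 0.56)]
eraser [([178.0, 244.2], 0.75), ([242.3, 425.1], 0.55)] [([238.2, 166.0, 12.9, 22.4], 0.79)]
```

```bash
cat > h.py <<'E'
from workcell import *
import numpy as np, cv2
def cam(p, ee=None):
    """-> R (cam->world), centre"""
    if "rvec" in p:
        R=cv2.Rodrigues(np.array(p["rvec"],float))[0]; return R.T, -R.T@np.array(p["tvec"],float).ravel()
    H=np.array(p["hand_eye"]); R,t=ee
    return R@H[:3,:3], R@H[:3,3]+t
def ray(p,pix,ee=None):
    R,c=cam(p,ee); r,co=pix
    d=R@np.linalg.inv(np.array(p["intrinsics"]))@np.array([co,r,1.]); return c,d/np.linalg.norm(d)
def atz(p,pix,z,ee=None):
    c,d=ray(p,pix,ee); return c+d*(z-c[2])/d[2]
def meet(rays):
    A=np.zeros((3,3));b=np.zeros(3)
    for c,d in rays:
        P=np.eye(3)-np.outer(d,d);A+=P;b+=P@c
    x=np.linalg.solve(A,b); return x,[np.linalg.norm((np.eye(3)-np.outer(d,d))@(x-c)) for c,d in rays]
def proj(p,X,ee=None):
    R,c=cam(p,ee); q=np.array(p["intrinsics"])@R.T@(np.array(X)-c); return q[:2][::-1]/q[2]
def wrist():
    o=observe(); p=capture("wrist"); return p,(np.array(o["ee_rot"]),np.array(o["ee_pos"]))
def down(yaw):
    """tool pointing down; tool x at yaw deg from world x"""
    a=np.radians(yaw);c,s=np.cos(a),np.sin(a)
    return np.array([[c,s,0],[s,-c,0],[0,0,-1.]])
E
python3 - <<'E'
from h import *
np.set_printoptions(precision=1,suppress=True)
T=capture("top");S=capture("scene")
a=cv2.imread("pics/top0.png")[150:350,100:540]; b=cv2.imread("pics/scene0.png")[140:440,180:480]
cv2.imwrite("pics/c1.png",cv2.resize(a,None,fx=1.8,fy=1.8)); cv2.imwrite("pics/c2.png",cv2.resize(b,None,fx=1.9,fy=1.9))
for n,z in dict(stand_axis=65,spindle_handle=65,spindle_tip=65,spindle=65,reel=44,cradle=0,tin=0,glue=0,screwdriver=8,jar=0,cup=0,bobbin=0,eraser=0).items():
    x=tip_of(T,n);y=tip_of(S,n)
    if x: print(n,"top",atz(T,x[0]["pixel"],z),end=" ")
    if y: print("scene",atz(S,y[0]["pixel"],z),end=" ")
    print()
w,e=wrist(); print(w["hand_eye"],w["intrinsics"])
E
```

```text
stand_axis top [628.9 -13.   65. ] scene [ 636.4 -210.2   65. ] 
spindle_handle top [ 563.3 -202.2   65. ] scene [ 564.4 -196.6   65. ] 
spindle_tip top [ 702.  -238.8   65. ] scene [ 711.5 -222.    65. ] 
spindle top [ 640. -226.   65.] scene [ 645.4 -212.4   65. ] 
reel top [634.1 184.1  44. ] scene [634.5 181.9  44. ] 
cradle top [ 789.7 -167.     0. ] 
tin top [633.6 -12.2   0. ] scene [632.8 -20.5   0. ] 
glue top [786.   16.9   0. ] scene [783.6  17.3   0. ] 
screwdriver top [493.8  17.6   8. ] scene [491.4  10.4   8. ] 
jar top [656.5 393.8   0. ] scene [656.1 398.7   0. ] 
cup top [ 635.1 -396.     0. ] scene [ 632.  -399.8    0. ] 
bobbin top [ 795.9 -168.     0. ] scene [ 785.7 -164.2    0. ] 
eraser top [790.7 177.9  -0. ] scene [791.8 184.9   0. ] 
[[-0.  -1.  -0.3 80.9]
 [ 1.  -0.   0.  -0. ]
 [-0.  -0.3  1.  19.8]
 [ 0.   0.   0.   1. ]] [[408.8   0.  320.8]
 [  0.  408.8 238.2]
 [  0.    0.    1. ]]
```

View pics/c1.png

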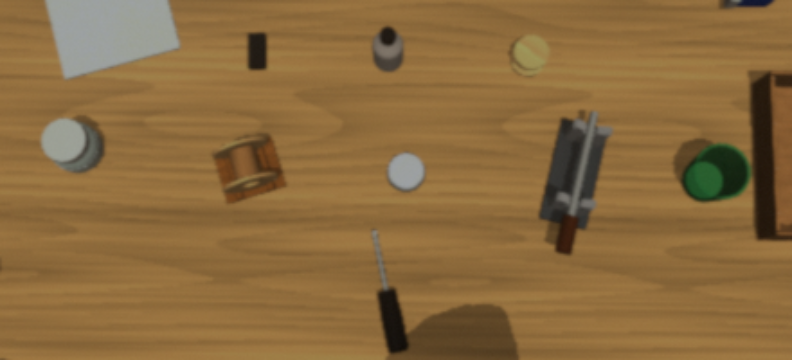

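View pics/c2.png

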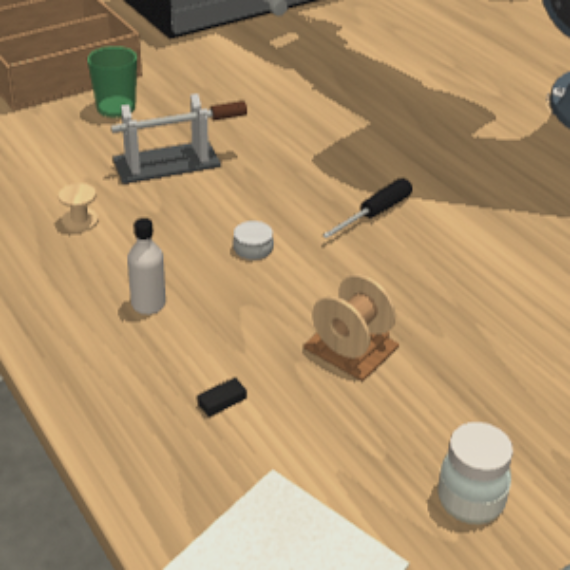

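```bash
python3 - <<'E'
from h import *
np.set_printoptions(precision=1,suppress=True)
ims=[]
def look(tag,pos,yaw,names,store):
    movep(pos,down(yaw)); sleep(0.3); w,e=wrist()
    cv2.imwrite(f"pics/{tag}.png",w["frame"][:,:,::-1])
    np.savez(f"pics/{tag}.npz",R=e[0],t=e[1],H=w["hand_eye"],K=w["intrinsics"])
    for n,z in names.items():
        r=tip_of(w,n)
        if r: print(tag,n,r[0]["pixel"],round(r[0]["score"],2),atz(w,r[0]["pixel"],z,e)); store.setdefault(n,[]).append(ray(w,r[0]["pixel"],e))
st={}
N=dict(spindle_handle=65,spindle_tip=65,spindle=65,stand_axis=65,stand=0)
look("s1",[570,-190,420],-14,N,st); look("s2",[620,-250,400],-14,N,st)
rl={}
N=dict(reel=44,cradle=0)
look("r1",[570,130,400],14,N,rl); look("r2",[480,190,330],14,N,rl)
for d in (st,rl):
  for n,r in d.items():
    if len(r)>1: print(n,*meet(r))
print(observe()["t"],observe()["qpos"])
E
python3 -c "
import cv2,numpy as np
f=lambda n:cv2.imread(f'pics/{n}.png')
a=np.vstack([np.hstack([f('s1'),f('s2')]),np.hstack([f('r1'),f('r2')])]);cv2.imwrite('pics/m.png',cv2.resize(a,(800,600),interpolation=cv2.INTER_AREA))"
```

```text
s1 spindle_handle [227.6, 335.9] 0.65 [ 555.6 -200.4   65. ]
s1 spindle_tip [30.2, 337.2] 0.83 [ 703.2 -236.7   65. ]
s1 spindle [120.9, 342.1] 0.73 [ 639.3 -225.4   65. ]
s1 stand_axis [123.3, 337.0] 0.89 [ 638.5 -221.1   65. ]
s1 stand [119.1, 336.6] 0.94 [ 640.3 -223.8    0. ]
s2 spindle_handle [151.7, 461.4] 0.66 [ 646.2 -366.4   65. ]
s2 spindle_tip [117.9, 276.0] 0.96 [ 703.9 -236.5   65. ]
s2 spindle [204.4, 281.8] 0.93 [ 639.9 -223.1   65. ]
s2 stand_axis [202.9, 281.0] 0.83 [ 641.2 -222.9   65. ]
s2 stand [189.3, 288.9] 0.95 [ 640.2 -224.1    0. ]
r1 reel [118.5, 277.4] 0.78 [637.2 181.2  44. ]
spindle_handle [ 717.1 -210.7  590.5] [np.float64(16.35196082586887), np.float64(16.351960825868733)]
spindle_tip [ 703.7 -236.6   63.5] [np.float64(0.3333065871738509), np.float64(0.33330658717395545)]
spindle [ 640.2 -224.6   70.6] [np.float64(0.963371596165211), np.float64(0.9633715961650744)]
stand_axis [ 638.4 -221.2   51.8] [np.float64(0.4745623551556284), np.float64(0.4745623551556048)]
stand [ 640.2 -223.9   -0.6] [np.float64(0.1588252167546102), np.float64(0.15882521675441544)]
10.7 [ 16.4  22.  103.7  -0.   54.2  92.4]
```

View pics/m.png

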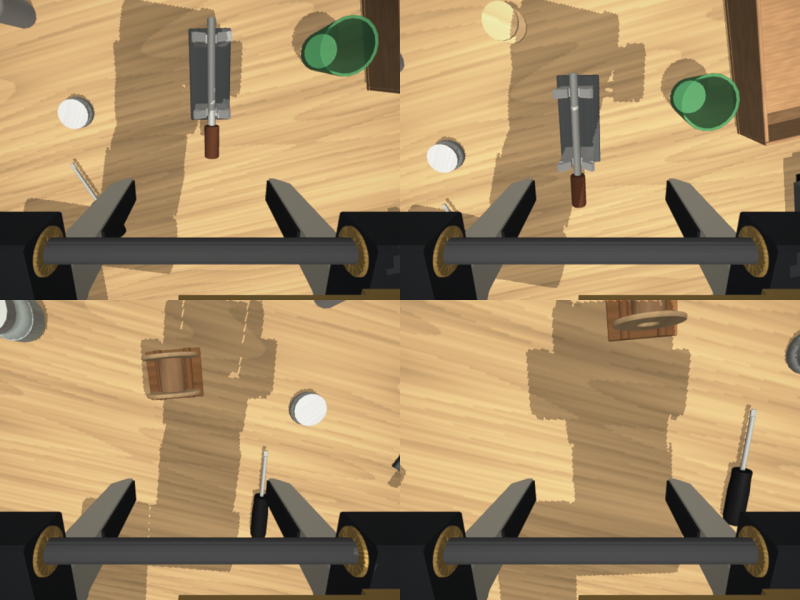

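```bash
cat > ov.py <<'E'
from h import *
import sys
def load(tag):
    d=np.load(f"pics/{tag}.npz"); return dict(hand_eye=d["H"],intrinsics=d["K"]),(d["R"],d["t"]),cv2.imread(f"pics/{tag}.png")
def draw(im,p,e,pts,col,s,off):
    q=np.array([[(c-off[0])*s,(r-off[1])*s] for r,c in [proj(p,X,e) for X in pts]])
    cv2.polylines(im,[np.round(q*8).astype(np.int32)],False,col,1,cv2.LINE_AA,3)
def axes(x,y,yaw):
    a=np.radians(yaw);u=np.array([np.cos(a),np.sin(a),0]);v=np.array([-u[1],u[0],0]);return np.array([x,y,0.]),u,v
def view(tag,box,s,kind,x,y,yaw):
    p,e,im=load(tag);l,t,w,h=box
    c=cv2.resize(im[t:t+h,l:l+w],None,fx=s,fy=s,interpolation=cv2.INTER_CUBIC)
    o,u,v=axes(x,y,yaw);z=np.array([0,0,1.])
    if kind=="sp":
        for sg in (-5,5): draw(c,p,e,[o+65*z+u*k+v*sg for k in (-62,68)],(0,255,0),s,(l,t))
        for sg in (-10,10): draw(c,p,e,[o+65*z+u*k+v*sg for k in (-107,-62)],(0,0,255),s,(l,t))
        draw(c,p,e,[o+u*a+v*b+8*z for a,b in ((-65,-30),(65,-30),(65,30),(-65,30),(-65,-30))],(255,255,0),s,(l,t))
    else:
        th=np.linspace(0,2*np.pi,60)
        for k,r in ((-25,35),(25,35),(-25,11)): draw(c,p,e,[o+44*z+u*k+r*(np.cos(q)*v+np.sin(q)*z) for q in th],(0,255,0) ,s,(l,t))
        draw(c,p,e,[o+u*a+v*b+6*z for a,b in ((-33,-38),(33,-38),(33,38),(-33,38),(-33,-38))],(255,255,0),s,(l,t))
    return c
E
cat > mk.py <<'E'
from ov import *
sp=(637.7,-220.5,-13.8); rl=(636,182.5,14)
import sys
if len(sys.argv)>1: rl=tuple(map(float,sys.argv[1:4])); sp=tuple(map(float,sys.argv[4:7]))
A=view("s1",(290,15,100,260),2.2,"sp",*sp); B=view("s2",(235,100,100,260),2.2,"sp",*sp)
C=view("r1",(215,65,120,105),3,"rl",*rl); D=view("r2",(320,0,150,75),2.4,"rl",*rl)
out=np.zeros((600,800,3),np.uint8)
x=0
for I in (A,B): out[:I.shape[0],x:x+I.shape[1]]=I; x+=I.shape[1]
out[:C.shape[0],x:x+C.shape[1]]=C; out[320:320+D.shape[0],x-0:x+D.shape[1]]=D[:, :800-x]
cv2.imwrite("pics/ov.png",out)
E
python3 mk.py
```

```text
(no output)
```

View pics/ov.png

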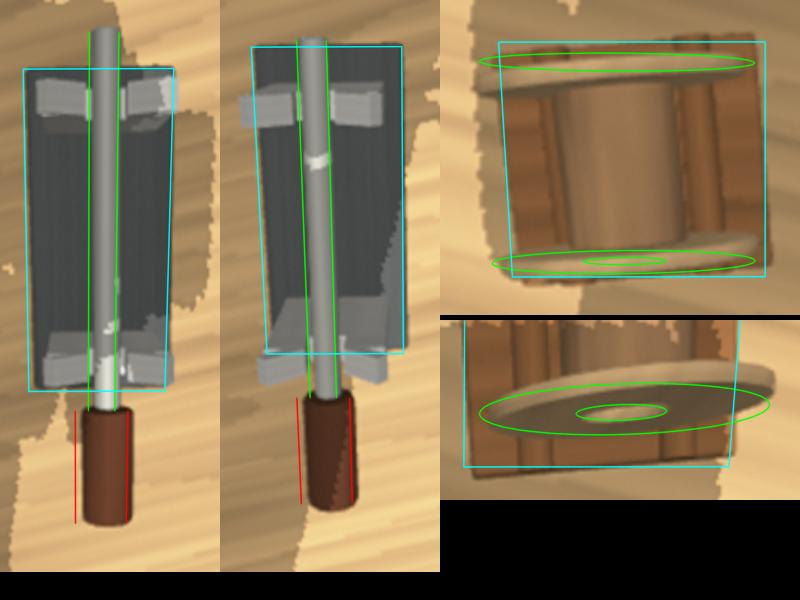

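```bash
cat > fit.py <<'E'
from ov import *
from scipy.optimize import least_squares
np.set_printoptions(precision=2,suppress=True)
L={t:load(t) for t in("s1","s2","r1","r2")}
def px(off,s,x0,y0): return lambda x,y:(off[1]+(y-y0)/s,off[0]+(x-x0)/s)
A=px((290,15),2.2,0,0);B=px((235,100),2.2,220,0);C=px((215,65),3,440,0);D=px((320,0),2.4,440,320)
sp=[("s1",A(104,30),68),("s1",A(107.5,522),-107),("s2",B(312,40),68),("s2",B(333,508),-107),("s1",A(105,405),-62),("s2",B(328,395),-62)]
rl=[("r1",C(755,33),33,-38),("r1",C(770,262),33-66,-38),("r1",C(513,283),-33,38),("r2",D(474,477),-33,38),("r2",D(735,458),-33,-38)]
def f(q):
    o,u,v=axes(*q);return np.concatenate([proj(L[t][0],o+[0,0,65]+u*k,L[t][1])-np.array(m) for t,m,k in sp])
def g(q):
    o,u,v=axes(*q);return np.concatenate([proj(L[t][0],o+[0,0,6]+u*a+v*b,L[t][1])-np.array(m) for t,m,a,b in rl])
a=least_squares(f,(638,-220,-14));b=least_squares(g,(636,182,14))
print(a.x,a.fun,b.x,b.fun)
import subprocess;subprocess.run(["python3","mk.py",*map(str,b.x),*map(str,a.x)])
E
python3 fit.py
```

```text
[ 637.78 -221.67  -13.03] [ 0.21  0.11 -0.03 -0.3  -0.59 -0.23 -2.49 -0.11  2.06  0.57  0.65 -0.04] [635.95 182.93  17.92] [-0.45  0.01  1.66  0.14  0.6   1.9  -0.48 -1.66 -0.85  0.09]
```

View pics/ov.png

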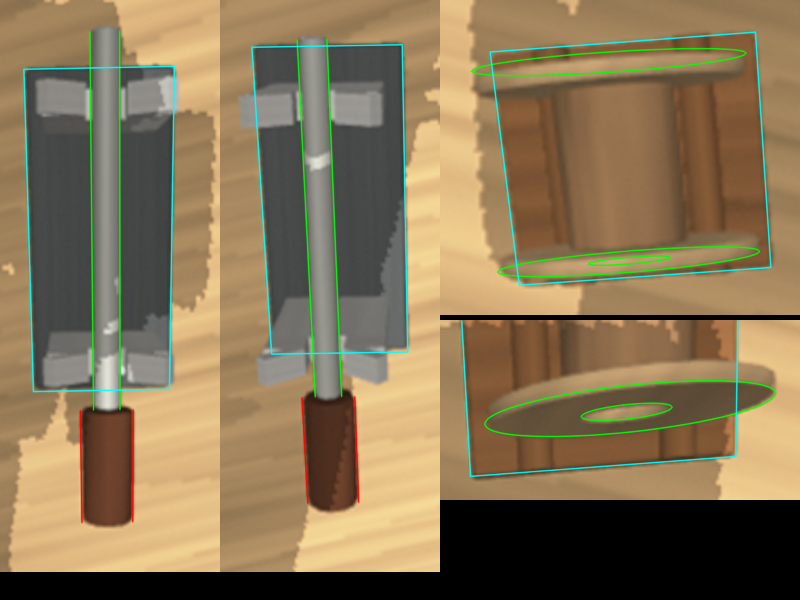

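```bash
cat >> h.py <<'E'
G=grip_depth
SP=(637.8,-221.7,-13.0); RL=(636.0,183.0,17.9)
def tcp(P,along,z):
    a=np.radians(P[2]); return [P[0]+along*np.cos(a),P[1]+along*np.sin(a),z+G]
def st(m=""):
    o=observe(); print(m,"t%.1f"%o["t"],np.round(o["ee_pos"],1),"F",np.round(o["force"],1),"w%.1f g%.1f"%(o["grip_width"],o["grip_force"]))
E
python3 - <<'E'
from h import *
R=down(SP[2])
movep(tcp(SP,-84.5,150),R); st("above")
line_to(tcp(SP,-84.5,65),120); st("at")
command_gripper(0,50); sleep(0.2); st("grip")
line_to(tcp(SP,-84.5,68),30); st("up3")
line_to(tcp(SP,-84.5,165),100); sleep(.2); st("up")
w,e=wrist(); cv2.imwrite("pics/g1.png",w["frame"][:,:,::-1]); np.savez("pics/g1.npz",R=e[0],t=e[1],H=w["hand_eye"],K=w["intrinsics"])
S=capture("scene"); cv2.imwrite("pics/g1s.png",S["frame"][:,:,::-1])
# predicted shaft edges in hand
im=w["frame"][:,:,::-1].copy()
for h in (-5,5):
    q=[proj(w,e[0]@np.array([84.5+k,h,G])+e[1],e)[::-1] for k in (-62,30)]
    cv2.line(im,*[tuple(map(int,np.round(a))) for a in q],(0,255,0),1)
b=cv2.resize(S["frame"][130:260,210:340,::-1],(480,480))
cv2.imwrite("pics/g1v.png",cv2.resize(np.hstack([im,b]),(800,343)))
E
```

```text
above t12.2 [ 555.6 -201.7  317.3] F [-0.9  0.2 -0.2] w93.0 g0.0
at t13.0 [ 555.7 -202.7  232.9] F [-0.4 -0.1 -0.6] w92.9 g0.0
grip t14.4 [ 555.5 -202.7  232.3] F [ 0.3 -0.  -0. ] w18.8 g50.0
up3 t14.6 [ 555.5 -202.7  235.5] F [-0.3 -0.4 -0.6] w19.1 g50.0
up t16.0 [ 555.4 -202.7  331.8] F [ 0.2  0.4 -0.9] w19.0 g50.0
```

View pics/g1v.png

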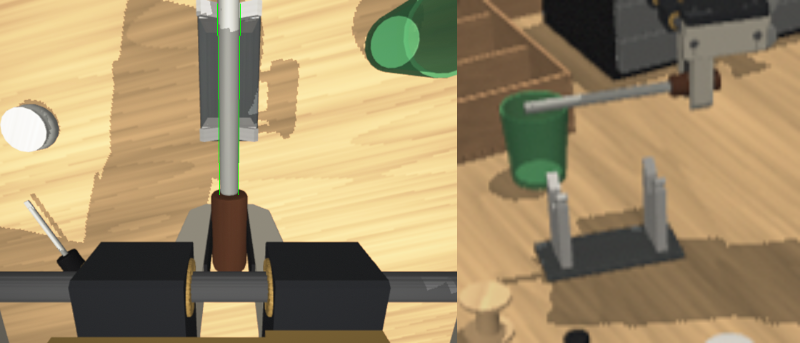

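Run:
```python
from h import *
np.set_printoptions(precision=1,suppress=True)
def tipchk():
    o=observe(); X=o["ee_pos"]+o["ee_rot"]@np.array([152.5,0,G]); r=[]
    for c in("top","scene"):
        p=capture(c)
        t=tip_of(p,"spindle_tip"); 
        print(c,"expected px",proj(p,X),"got",[(d["pixel"],round(d["score"],2)) for d in t[:2]])
        if t: r.append(ray(p,t[0]["pixel"]))
    print("exp",X,"tri",meet(r) if len(r)>1 else "")
    return p
tipchk()
R=down(RL[2])
movep(tcp(RL,-207,120),R); st("above")
line_to(tcp(RL,-207,44.5),120); sleep(.2); st("start")
p=tipchk()
w,e=wrist(); cv2.imwrite("pics/t1w.png",w["frame"][:,:,::-1])
b=cv2.resize(p["frame"][240:360,320:480,::-1],(640,480),interpolation=cv2.INTER_CUBIC)
cv2.imwrite("pics/t1v.png",cv2.resize(np.hstack([w["frame"][:,:,::-1],b]),(800,300)))
```

```text
top expected px [202.4 438.5] got [([201.4, 439.4], 0.58), ([246.3, 326.1], 0.22)]
scene expected px [170.1 235.4] got [([175.2, 233.9], 0.72)]
exp [ 704.  -237.   164.6] tri (array([ 708.2, -241. ,  151.3]), [np.float64(1.169180431274806), np.float64(1.1691804312745993)])
above t17.6 [439.7 118.8 287.5] F [-1.  -0.1 -0.4] w18.8 g50.0
start t18.5 [439.2 119.4 212.4] F [-0.4 -0.4 -0.9] w19.1 g50.0
top expected px [265.2 241.7] got [([265.2, 239.5], 0.66)]
scene expected px [291.6 381.8] got [([292.6, 384.0], 0.92)]
exp [584.5 166.3  45.3] tri (array([583.8, 171.4,  46.3]), [np.float64(0.6594226128592496), np.float64(0.6594226128592997)])
```

View pics/t1v.png

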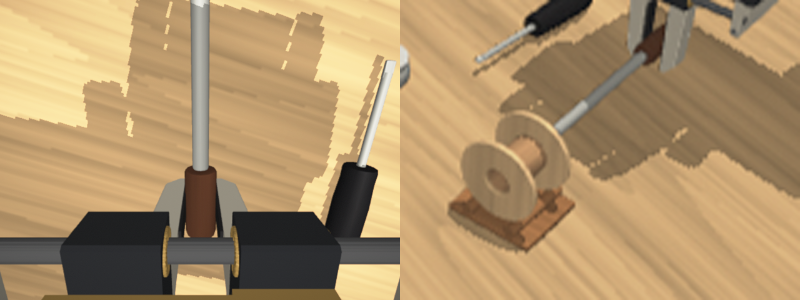

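Run:
```python
from h import *
np.set_printoptions(precision=1,suppress=True)
def chk():
    for c in("top","scene"):
        p=capture(c); t=tip_of(p,"reel"); print(c,"exp",proj(p,[RL[0],RL[1],44]),[(np.round(d["pixel"],1),round(d["score"],2)) for d in t[:1]])
    return p
chk()
line_to(tcp(RL,-207+42,44.5),100); sleep(.1); st()
p=chk(); w,e=wrist()
b=cv2.resize(p["frame"][240:360,320:480,::-1],(640,480),interpolation=cv2.INTER_CUBIC)
cv2.imwrite("pics/t2v.png",cv2.resize(np.hstack([w["frame"][:,:,::-1],b]),(800,300)))
```

```text
top exp [241.6 235. ] [(array([240.9, 232.7]), 0.64)]
scene exp [306.  365.6] [(array([307.7, 364. ]), 0.58)]
 t19.6 [478.4 132.1 211.6] F [ 0.5 -0.  -1.1] w18.7 g50.0
top exp [241.6 235. ] [(array([241.1, 238. ]), 0.62)]
scene exp [306.  365.6] [(array([305. , 362.3]), 0.77)]
```

View pics/t2v.png

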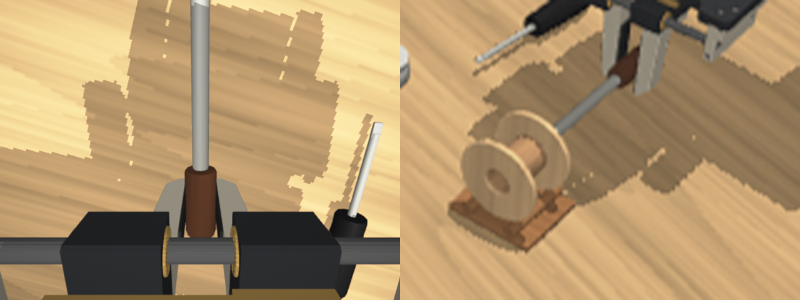

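Run:
```python
from h import *
np.set_printoptions(precision=1,suppress=True)
line_to(tcp(RL,-84.5,44.5),80); sleep(.1); st()
w,e=wrist(); p=capture("scene"); t=tip_of(p,"reel");print(proj(p,[RL[0],RL[1],44]),t[:1],tip_of(p,"spindle_tip")[:1])
a=np.radians(RL[2]);print("tip exp",proj(p,[RL[0]+68*np.cos(a),RL[1]+68*np.sin(a),44.5]))
b=cv2.resize(p["frame"][240:360,320:480,::-1],(640,480),interpolation=cv2.INTER_CUBIC)
cv2.imwrite("pics/t3v.png",cv2.resize(np.hstack([w["frame"][:,:,::-1],b]),(800,300)))
```

```text
t21.2 [555.3 156.9 211.8] F [-0.2  0.2 -0.3] w18.7 g50.0
[306.  365.6] [{'pixel': [304.5, 366.8], 'score': 0.84}] [{'pixel': [325.7, 343.4], 'score': 0.63}]
tip exp [324.5 343.8]
```

View pics/t3v.png

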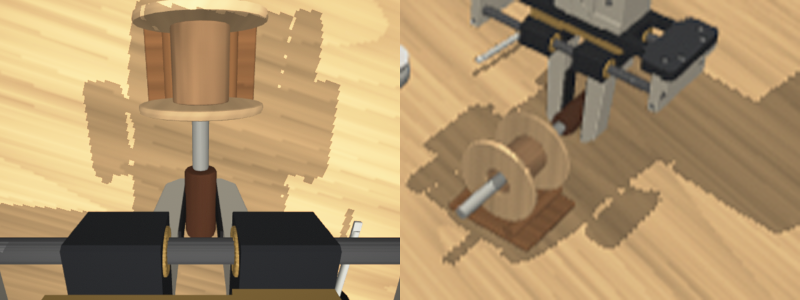

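Run:
```python
from h import *
command_gripper(0,60)
line_to(tcp(RL,-84.5,60),25); st()
line_to(tcp(RL,-84.5,165),70); sleep(.1); st("lift")
w0,e=wrist()
line_to(tcp(SP,-84.5,165),90,down(SP[2])); sleep(.5); st("over")
w,e=wrist(); p=capture("scene")
cv2.imwrite("pics/t4w.png",w["frame"][:,:,::-1])
np.savez("pics/t4w.npz",R=e[0],t=e[1],H=w["hand_eye"],K=w["intrinsics"])
b=cv2.resize(p["frame"][120:255,200:350,::-1],(533,480),interpolation=cv2.INTER_CUBIC)
cv2.imwrite("pics/t4v.png",cv2.resize(np.hstack([w0["frame"][:,:,::-1],w["frame"][:,:,::-1],b]),(800,212)))
for k in (-25,25): print(k,proj(w,e[0]@np.array([84.5+k,0,G+6-16])+e[1],e))
```

```text
t22.3 [555.5 157.  227.2] F [-0.9 -0.  -1.7] w18.8 g60.0
lift t24.1 [555.5 157.  332. ] F [-0.  -0.5 -1.5] w18.9 g60.0
over t28.8 [ 555.5 -202.7  332.3] F [-1.3 -0.6 -1.4] w18.6 g60.0
-25 [180.5945346  320.14321315]
25 [ 15.15198036 320.03620589]
```

View pics/t4v.png

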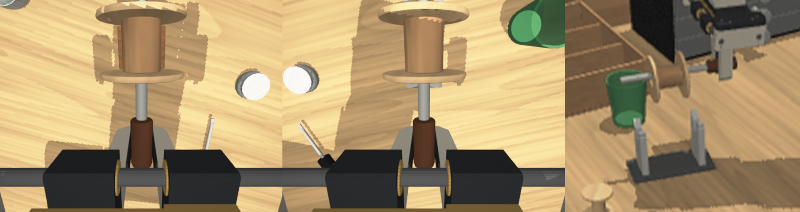

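Run:
```python
from h import *
line_to(tcp(SP,-84.5,85),60); st("85")
for z in (75,70,67,65.3): line_to(tcp(SP,-84.5,z),25); sleep(.1); st(str(z))
w,e=wrist(); p=capture("scene")
b=cv2.resize(p["frame"][150:255,210:320,::-1],(503,480),interpolation=cv2.INTER_CUBIC)
cv2.imwrite("pics/t5v.png",cv2.resize(np.hstack([w["frame"][:,:,::-1],b]),(800,336)))
```

```text
85 t30.4 [ 555.6 -202.7  252.7] F [-0.5 -0.4 -2. ] w18.4 g60.0
75 t31.0 [ 555.5 -202.7  242.4] F [ 0.2 -1.  -0.9] w18.8 g60.0
70 t31.5 [ 555.5 -202.7  237.3] F [-0.3  0.5 -1.3] w18.8 g60.0
67 t31.8 [ 555.5 -202.7  234.3] F [-0.1  0.  -1.1] w18.9 g60.0
65.3 t32.2 [ 555.5 -202.7  232.7] F [ 0.1 -0.4 -0.5] w18.4 g60.0
```

View pics/t5v.png

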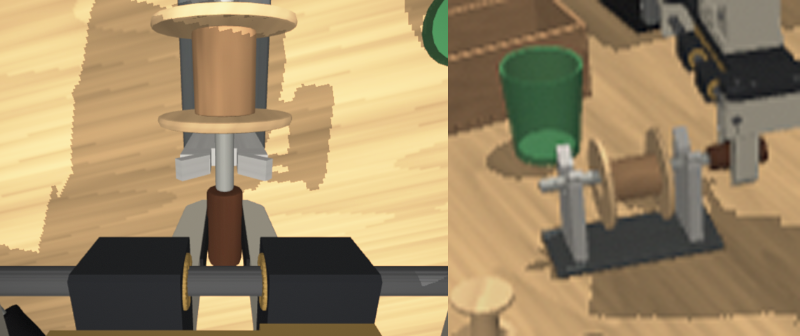

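Run:
```python
from h import *
line_to(tcp(SP,-84.5,65),15); st()
command_gripper(30); sleep(.3); command_gripper(60); st("open")
line_to(tcp(SP,-84.5,140),80); 
line_to(tcp(SP,-130,250),150); sleep(.5); st("away")
w,e=wrist(); p=capture("scene")
for n in("spindle_handle","spindle_tip"):
    t=tip_of(w,n); print(n,t and atz(w,t[0]["pixel"],65,e))
t=tip_of(w,"reel"); print("reel",t and atz(w,t[0]["pixel"],59,e))
c=cv2.resize(w["frame"][0:300,120:520,::-1],(640,480))
b=cv2.resize(p["frame"][150:255,210:320,::-1],(503,480),interpolation=cv2.INTER_CUBIC)
cv2.imwrite("pics/t6v.png",cv2.resize(np.hstack([c,b]),(800,336)))
```

```text
t32.5 [ 555.5 -202.7  232.4] F [ 0.2 -0.3 -0.1] w19.1 g60.0
open t34.0 [ 555.5 -202.7  232.3] F [-0.5 -0.2 -0.7] w59.4 g0.0
away t36.5 [ 511.2 -192.5  417.2] F [ 0.4 -0.5  0.5] w60.3 g0.0
spindle_handle [ 555.52001436 -201.8613134    65.        ]
spindle_tip []
reel [ 638.37542775 -223.88091103   59.        ]
```

View pics/t6v.png

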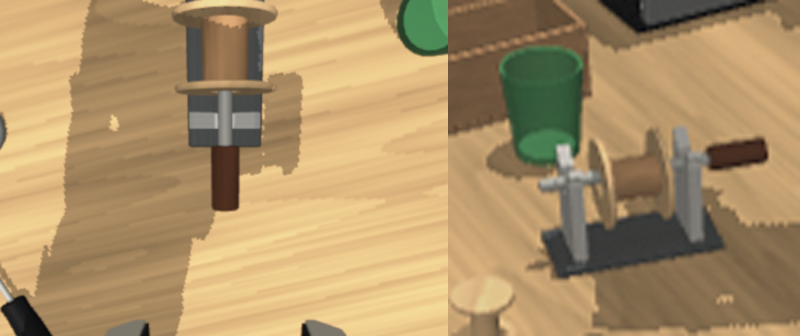

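The spindle is back in both notches with its handle towards the robot. The reel hangs between the posts with clearance on both sides.

```bash
python3 -c "
from workcell import *
print(finish_job())"
```

```text
the job is handed in; nothing more can be done
None
```

The job is handed in at about 37 s of the 64 s: the last pictures show the reel hanging on the spindle between the two posts, the spindle seated in both notches with its handle towards the robot; I saw no bystander moved, but didn't re-measure them.

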